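Lock the mandrel collar, then shift the ring winder's lever through its zigzag gate

ROBOT

A 6-joint arm with a two-finger parallel gripper is mounted at the origin on the work surface. World frame = base frame: x ahead of the robot, y to its left, z up, the work surface at z = 0. Lengths are in m, angles in rad, forces in N, time in s.
With the tool pointing down it reaches from about 0.3 to 0.875 m from the base axis. Payload 4.2 kg.
Tool frame: the origin (TCP) lies at the very end of the fingers, on their centre line; the grasp point (between the pads) lies 19 mm behind it; z points along the fingers, y is the direction in which the jaws open and shut (so a half turn about z gives the same grasp; the last joint's range is limited). The gripper opens to 85 mm and grips with 20 to 120 N. Pads are 22 mm wide; open, the fingers measure 114 mm over their backs; the gripper's body (76 mm by 85 mm) begins 54 mm behind the grasp point. The pads swing forward as they close: fully open they stand 13 mm farther back than shut.
Start: joints at [1.327, 0.32, 1.565, -0, 1.257, -0.02], TCP at [0.128, 0.561, 0.231] pointing down, gripper open.
Joint ranges: [-3.11, 3.11], [-0.84, 2.01], [0.21, 2.61], [-1.34, 4.49], [0.05, 2.63], [-2.56, 2.56]. Speed limits (rad/s): [2.57, 2.57, 3.14, 3.14, 3.14, 3.14].

INTERFACE

Orientations are given as a rotation vector (axis times angle).
In Python, from cell import get_state, get_image, calibration, workorder gives the robot as it stands.
- The arm moves only by the tool play_rows, never from a script. Its argument "commands" is a list of rows, each a list of 7 numbers: the turn, a rotation vector about the world's x, y, z in units of 6 degrees (1.0 is 6 degrees), then the shift along the world's x, y, z in cm, then the finger opening in cm, from 0 to 8.54. A call has exactly 8 rows; each row shifts and turns the commanded pose from where the row before left it; what a row does not reach is not made up. A row lasts 1/10 s, in which the tool goes at most 50 mm and 8.59 degrees, less where a joint would pass 70% of its speed; a pose out of reach is approached as far as the arm can. A call with a gripper value outside its range is refused whole. The fingers move at their own pace and stop on an object; the grip force is fixed at half the most. Time passes only in rows, so rows that do not move let the fingers close, or fill a call up. It gives the time, the measured TCP pose, the force and the opening at its end, in the units of the state.
- get_state(): the state, without advancing time (a new reading comes with each control period).
- get_image(name): name is "scene" or "top" or "wrist"; returns the picture (420x560x3 uint8, red, green, blue); there is no depth.
- calibration(name): a dict with "fx", "fy", "cx", "cy" (pixels), "world_from_camera" (4x4, takes a point from camera to world coordinates). Camera axes: x right, y up, looking along -z (the intrinsics and any distortion apply to the point x, -y, -z); pixel columns grow to the right and rows downward; lengths in m; the calibration is good to about 2 mm. A picture is of the moment at which its call begins: read the wrist's pose just before it. calibration takes no time and is no camera call; for the wrist camera it gives the pose at the moment of the call.
- workorder.finish_job(): hands the job in, once; it reports no verdict.
The state is a dict: "time": time; "joints": joint angles; "dq": joint speeds; "effort": joint torques, N m; "tool_pos": TCP position; "tcp_rot": TCP orientation; "contact_force": force on the tool from outside, world axes, zero at the start; "wrist_torque": the same for the moment, N m; "finger_gap": opening from 0.0 (shut) to 1.0 (fully open).
Only numpy, scipy, OpenCV 4.12 (cv2) and the standard library are available. Lean on these libraries where they do the work, as an engineer would, in place of code of your own. Each camera call takes 0.05 s, during which the arm holds its last target.

TASK

Get the jump-ring winder ready to run. First, with the drive lever still parked in the near leg of its gate, lock the mandrel: lift the spring collar, turn it clockwise from the wide gap to the narrow gap of its crown ring and let it drop fully down there; then take the drive lever through the zigzag gate all the way home into the far notch on the same side as its parking leg (not the dead-end notch beside it). Let go of everything and leave the other things on the bench where they are.

Things in the scene. Friction and masses are not known exactly. Their poses are not given: they have to be found in the camera images.
- winder: Jump-ring winder, a grey bench machine fixed to the table: housing 160 (x) x 290 (y) x 110 mm high, motor on its far side. Collar on its right (-y) half, lever on its left (+y) half. Origin: centre of the underside; +x points away from the robot at yaw 0, +y left, z up. Other offsets are in this frame; it stands at different places and yaws.
- gate_center (a point): Centre of the lever's gate, an aluminium plate 110 (x) x 76 (y) x 6 mm, mid-plane at winder (0, 75, 113) mm. Slots are 16 mm wide. Slot centre lines from this point, (x, y) mm: parking leg (-33,16)-(-12,16); cross slot to (-12,-16); right lane to (12,-16), going on to a dead end (33,-16); second cross slot (12,-16)-(12,16); final leg to (33,16), the far notch.
- lever_pivot (a point): The lever's pivot, inside the housing at winder (0, 75, 25) mm, 88 mm below gate_center. With f = lever_fore and s = lever_side, the 12 mm stem crosses the gate's mid-plane at x = 88 tan f / cos s, y = 88 tan s mm from gate_center.
- lever_knob (a point): Centre of the lever's black ball knob, 36 mm in diameter, on a 12 mm steel stem, 165 mm from the pivot. It lies at pivot + 165 mm x (sin f, cos f sin s, cos f cos s) in the winder's frame, f = lever_fore, s = lever_side. It can be pinched from above and turns a little in the fingers as the lever tilts.
- lever_fore (a joint): Fore-aft tilt of the drive lever, rad: negative towards the winder's -x (near) side, 0 upright, positive to +x. About -0.36 at the near end of the parking leg, +0.36 at the end of the far notch. It starts somewhere in the parking leg, -0.36 to -0.25. Stays where it is left (friction of about 0.7 N at the knob).
- lever_side (a joint): Sideways tilt of the drive lever, rad, positive to the winder's +y (left): about +0.18 in the parking leg and the final leg, -0.18 in the right lane. Same friction.
- collar_base (a point): Point on the mandrel's vertical axis at the floor of the crown ring, at winder (0, -75, 120) mm. The collar, a dark knurled steel cylinder 38 mm in diameter and 50 mm high, has its underside here when down: grip it 36 mm above this point. The 10 mm mandrel rod stands up through it, its top 72 mm above this point. A lug 7 mm wide, 8 mm high at its foot reaches 44 mm from the axis.
- collar_lift (a joint): Height of the collar above its down position, m: 0 down, most 0.018. A spring pushes it down (5 N when down, 9 N at 0.016). The lug clears the crown ring (10 mm high, round the collar's foot to 38 mm from the axis, with one wide and one narrow gap for the lug) above 0.010.
- collar_turn (a joint): Turn of the collar, rad, growing clockwise seen from above; at 0 the lug points to the winder's +x, at pi/2 to -y. Down, the lug sits in the wide gap (-0.05 to 0.37; it starts at 0 to 0.32, unlocked) or in the narrow gap (1.11 to 1.25, middle 1.18, locked). A stop ends the turn at 1.25. Light friction, 0.03 N m.
- jar: Bystander: clear jar with an aluminium cap, 60 mm in diameter, 85 mm high; origin at the centre of its underside. Leave alone.
- bead_box: Bystander: clear bead tray with four compartments, 90 x 160 x 32 mm; origin at the centre of its underside. Leave alone.
- pliers: Bystander: small pliers lying flat, 160 mm long, 54 mm wide; origin on the bench about mid-length. Leave alone.

How it is judged:
On the way, in this order (a step that is already met when the one before it is completed fails the run):
1. the collar is lifted clear of the crown ring while the lever is parked (value of joint collar_lift above 0.0095 m and value of joint lever_fore below -0.18 rad and value of joint lever_side above 0.1 rad), for 0.1 s.
2. the collar is down in the narrow gap while the lever is parked (value of joint collar_turn above 1.08 rad and value of joint collar_lift below 0.002 m and value of joint lever_fore below -0.18 rad and value of joint lever_side above 0.1 rad), for 0.1 s.
3. the lever has come through the first cross slot into the right lane (value of joint lever_side below -0.1 rad), for 0.02 s.
4. the lever has come through the second cross slot into the final leg (value of joint lever_side above 0.1 rad and value of joint lever_fore above 0.05 rad), for 0.02 s.
At the end, for the whole second after the job is handed in: The collar is down (within 2 mm) in the narrow gap, the lever is at rest in the far notch of the final leg, on the parking leg's side, within about 5 mm of the slot's end (lever_fore above 0.31, lever_side above 0.1), and nothing else has been moved (value of joint lever_fore above 0.31 rad and value of joint lever_side above 0.1 rad and value of joint collar_turn above 1.08 rad and value of joint collar_lift below 0.002 m and velocity of joint lever_fore between -0.05 and 0.05 rad/s); the robot touches nothing.
It fails at once if the jar, bead tray or pliers are moved by more than 20 mm (distance of any of jar, bead_box, pliers from where it was at the start of the episode above 0.02 m).
It also fails if it takes over 59 s, if anything falls off the work surface, if the arm or the gripper's body presses on something with over 40 N, if the wrist force passes 120 N, or if a joint passes its speed limit or range.

## Working session

There is one attempt and no reset: what is moved stays moved. The work goes in short steps, Python scripts to look and compute and a tool call to move; the robot and the scene stay as the last step left them, time stands still between calls to the robot, and variables do not carry over. Pictures are saved under pics/ and viewed, and the job is handed in when it is done.

Besides the shell and the picture viewer there is one more tool, called after ">>>" as a command line: name --pt "numbers of a row" for each row, then --argument value for the rest. play_rows: Moves the arm, as the interface text tells. Its arguments: {"type":"object","properties":{"commands":{"type":"array"}},"required":["commands"]}

```bash
ls; mkdir -p pics; python3 - <<'E'
from cell import *
import cv2
s=get_state(); print({k:(v if not hasattr(v,'round') else v) for k,v in s.items()})
for n in ("scene","top"):
    cv2.imwrite(f"pics/{n}0.png",cv2.cvtColor(get_image(n),cv2.COLOR_RGB2BGR)); c=calibration(n); print(n,c)
E
```

```text
pics
{'time': 0.0, 'joints': array([ 1.32699980e+00,  3.20244613e-01,  1.56567272e+00,  4.22769130e-06,
        1.25742033e+00, -1.99905156e-02]), 'dq': array([-0.00180873,  0.00051928, -0.00141735,  0.00139536,  0.00096784,
       -0.00079525]), 'effort': array([ 2.20252296e-04, -4.15523350e+01, -2.34171331e+01, -3.04714419e-06,
        8.20610498e-03,  3.73232197e-06]), 'tool_pos': array([0.12749212, 0.56018911, 0.23051188]), 'tcp_rot': array([-3.50796243e-01, -3.12170981e+00,  2.71621121e-03]), 'contact_force': array([-0.07826288, -0.18616676, -0.05372723]), 'wrist_torque': array([-0.02617934, -0.01331605, -0.01240992]), 'finger_gap': 0.9971410655082498}
scene {'fx': 411.2599271685537, 'fy': 411.2599271685537, 'cx': 282.51317125954836, 'cy': 206.72156461649595, 'world_from_camera': array([[-0.40796445, -0.57211692,  0.71151053,  1.23221341],
       [ 0.9129215 , -0.24554747,  0.32600734,  0.30117273],
       [-0.0118047 ,  0.78255266,  0.62247247,  0.75662644],
       [ 0.        ,  0.        ,  0.        ,  1.        ]])}
top {'fx': 397.57511311676853, 'fy': 397.57511311676853, 'cx': 274.71865590164174, 'cy': 212.55943470432385, 'world_from_camera': array([[-0.01019795,  0.99533448, -0.09594409,  0.37871353],
       [-0.99993345, -0.01066832, -0.00439085,  0.00751348],
       [-0.00539393,  0.09589292,  0.99537704,  1.37284804],
       [ 0.        ,  0.        ,  0.        ,  1.        ]])}
```

View pics/scene0.png

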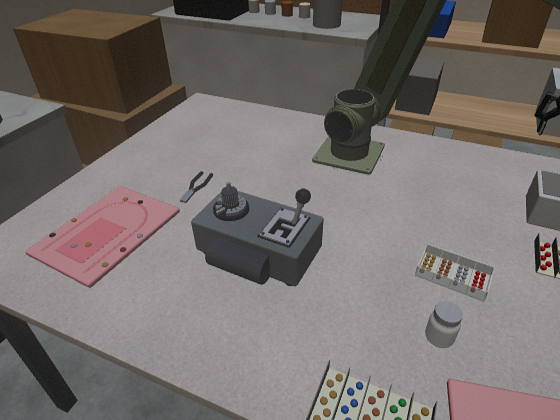

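View pics/top0.png

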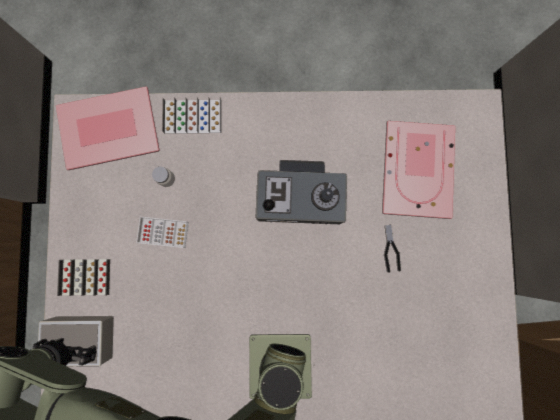

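The top view shows the winder at about px (302,197), with the gate at (279,194), the knob at (269,205) and the collar at (326,196). I'll zoom in on both views.

```bash
cat > h.py <<'E'
import numpy as np, cv2
from cell import *
def ray(c,u,v):
    T=c["world_from_camera"]; d=T[:3,:3]@np.array([(u-c["cx"])/c["fx"],-(v-c["cy"])/c["fy"],-1.]); return T[:3,3],d
def onz(c,u,v,z):
    o,d=ray(c,u,v); return o+d*(z-o[2])/d[2]
def proj(c,p):
    T=c["world_from_camera"]; q=T[:3,:3].T@(np.asarray(p)-T[:3,3]); return c["cx"]+c["fx"]*q[0]/-q[2], c["cy"]-c["fy"]*q[1]/-q[2]
E
python3 - <<'E'
from h import *
a=cv2.imread("pics/top0.png")[150:235,245:360]; cv2.imwrite("pics/topz.png",cv2.resize(a,None,fx=6.5,fy=6.5,interpolation=cv2.INTER_CUBIC))
a=cv2.imread("pics/scene0.png")[165:295,180:340]; cv2.imwrite("pics/scenez.png",cv2.resize(a,None,fx=4.5,fy=4.5,interpolation=cv2.INTER_CUBIC))
E
```

```text
(no output)
```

View pics/topz.png

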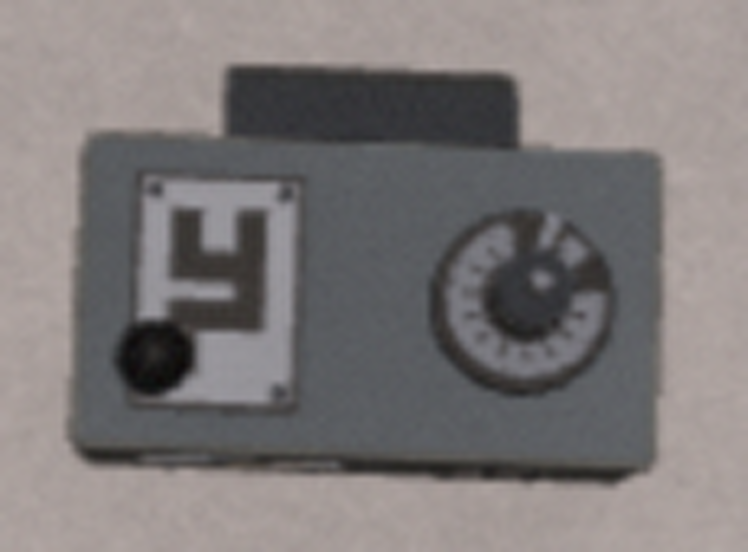

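View pics/scenez.png

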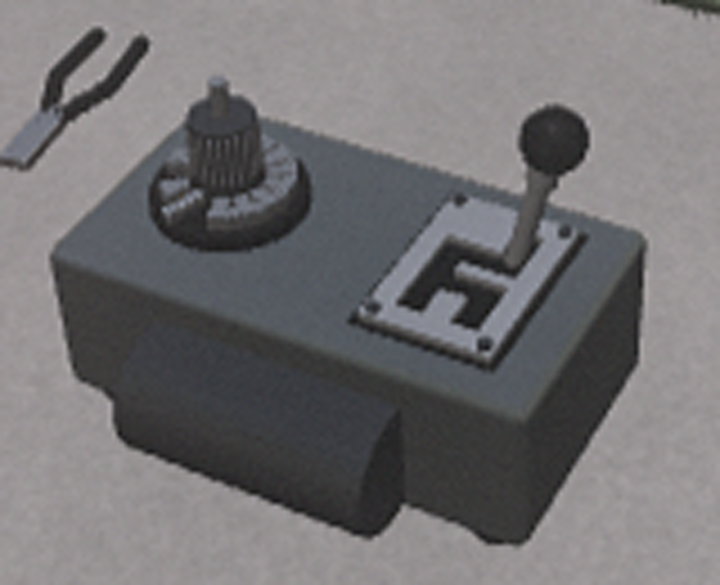

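```bash
python3 - <<'E'
from h import *
c=calibration("top"); s=calibration("scene")
tz=lambda u,v:((u+.5)/6.5-.5+245,(v+.5)/6.5-.5+150)
sz=lambda u,v:((u+.5)/4.5-.5+180,(v+.5)/4.5-.5+165)
im=cv2.imread("pics/top0.png"); g=im[150:235,245:360].astype(int)
m=((im.min(2)>120)).astype(np.uint8)
# gate plate mask within housing
roi=np.zeros_like(m); roi[174:216,262:294]=1
n,l,st,ce=cv2.connectedComponentsWithStats(m*roi); k=1+np.argmax(st[1:,4]); print(st[k],ce[k])
pl=[tz(*p) for p in [(140,172),(304,180),(297,408),(132,401)]]
P=np.array([onz(c,*p,0.116) for p in pl]); print("plate",P.round(4)[:, :2], P.mean(0).round(4))
e=lambda a,b:np.linalg.norm(P[a]-P[b])
print(e(0,1),e(3,2),e(0,3),e(1,2))
x1=P[0]-P[3]; x2=P[1]-P[2]; y1=P[0]-P[1]; y2=P[3]-P[2]
for x in (x1,x2): print("yawx",np.degrees(np.arctan2(x[1],x[0])))
for x in (y1,y2): print("yawy",np.degrees(np.arctan2(-x[0],x[1])))
H=np.array([onz(c,*tz(*p),0.11) for p in [(82,130),(662,150),(655,470),(70,449)]]); print("hous",H[:,:2].round(4),H.mean(0))
for a,b in ((0,1),(3,2)):
    x=H[a]-H[b];print(np.linalg.norm(x),np.degrees(np.arctan2(-x[0],x[1])))
for a,b in ((0,3),(1,2)):
    x=H[a]-H[b];print(np.linalg.norm(x),np.degrees(np.arctan2(x[1],x[0])))
# scene plate corners
Q=np.array([onz(s,*sz(*p),0.116) for p in [(486,366),(351,319),(450,188),(586,236)]]); print("sceneplate",Q.round(4)[:,:2],Q.mean(0))
# knob two views
def tri(p,q):
    o1,d1=ray(c,*p);o2,d2=ray(s,*q)
    t=np.linalg.lstsq(np.c_[d1,-d2],o2-o1,rcond=None)[0]
    a=o1+d1*t[0];b=o2+d2*t[1];return (a+b)/2,np.linalg.norm(a-b)
print("knob",tri(tz(155,356),sz(554,141)))
# ring centre top, mandrel top
print("ring top z.130",onz(c,*tz(522,301),0.13))
print("mandrel top",tri(tz(545,275),sz(218,83)))
E
```

```text
[266 178  24  34 431] [279.23665893 193.97215777]
plate [[ 0.6177  0.0394]
 [ 0.6128 -0.0413]
 [ 0.5    -0.0363]
 [ 0.5043  0.0443]] [0.5587 0.0015 0.116 ]
0.0809266084579229 0.08070297659117849 0.11351989403534261 0.1129286279594579
yawx -2.439826540023368
yawx -2.5489817671576476
yawy -3.4728093360264776
yawy -3.0557075424864535
hous [[ 0.6403  0.0682]
 [ 0.627  -0.219 ]
 [ 0.4682 -0.2113]
 [ 0.4816  0.075 ]] [ 0.5542884  -0.07177198  0.11      ]
0.287546990724974 -2.652214007927231
0.2865969323169595 -2.6707203769031027
0.1588789866556876 -2.4650344465748857
0.1589712931449869 -2.8075651866006184
sceneplate [[ 0.624   0.0336]
 [ 0.6198 -0.0436]
 [ 0.5016 -0.0416]
 [ 0.5106  0.0429]] [ 0.56397162 -0.00218073  0.116     ]
knob (array([0.51943227, 0.02921024, 0.18196052]), np.float64(0.004874378767620746))
ring top z.130 [ 0.54960265 -0.14561694  0.13      ]
mandrel top (array([ 0.55382932, -0.15021175,  0.19103301]), np.float64(0.0027408001164356418))
```

>>> play_rows --pt "0 0 0 2.3 -3.9 0.6 8.5" --pt "0 0 0 2.3 -3.9 0.6 8.5" --pt "0 0 0 2.3 -3.9 0.6 8.5" --pt "0 0 0 2.3 -3.9 0.6 8.5" --pt "0 0 0 2.3 -3.9 0.6 8.5" --pt "0 0 0 2.3 -3.9 0.6 8.5" --pt "0 0 0 2.3 -3.9 0.6 8.5" --pt "0 0 0 2.3 -3.9 0.6 8.5"

```text
time: 0.9
tool_pos: [0.3119, 0.2469, 0.2794]
tcp_rot: [-0.35, -3.122, 0.0]
contact_force: [-0.0, 0.8, -0.2]
finger_gap: 0.994
```

>>> play_rows --pt "0 0 0 2.3 -3.9 0.6 8.5" --pt "0 0 0 2.3 -3.9 0.6 8.5" --pt "0 0 0 2.3 -3.9 0.6 8.5" --pt "0 0 0 2.3 -3.9 0.6 8.5" --pt "0 0 0 2.3 -3.9 0.6 8.5" --pt "0 0 0 2.3 -3.9 0.6 8.5" --pt "0 0 0 2.3 -3.9 0.6 8.5" --pt "0 0 0 2.3 -3.9 0.6 8.5"

```text
time: 1.7
tool_pos: [0.496, -0.0651, 0.3273]
tcp_rot: [-0.352, -3.121, -0.001]
contact_force: [0.5, 0.0, 0.2]
finger_gap: 0.997
```

```bash
python3 - <<'E'
from h import *
s=get_state(); print(s['time'],s['joints'].round(3),s['tool_pos'],s['tcp_rot'])
c=calibration("wrist"); print(c)
a=get_image("wrist"); cv2.imwrite("pics/w1.png",cv2.cvtColor(a,cv2.COLOR_RGB2BGR))
print([proj(c,p) for p in ([.551,-.147,.13],[.558,.003,.116],[.519,.029,.182])])
import json; json.dump({k:(v.tolist() if hasattr(v,'tolist') else v) for k,v in c.items()},open("w1.json","w"))
E
```

```text
1.7 [-0.154  0.153  1.549  0.     1.44  -1.5  ] [ 0.4960196  -0.06514013  0.32728105] [-3.51502464e-01 -3.12134732e+00 -6.90777112e-04]
{'fx': 353.2304061655773, 'fy': 353.2304061655773, 'cx': 276.5676121109481, 'cy': 209.52273230354032, 'world_from_camera': array([[ 2.22317248e-01, -9.21546875e-01, -3.18318078e-01,
         4.13707077e-01],
       [ 9.74974185e-01,  2.10340758e-01,  7.19868313e-02,
        -4.68777693e-02],
       [ 6.16026577e-04, -3.26355823e-01,  9.45246792e-01,
         4.69790131e-01],
       [ 0.00000000e+00,  0.00000000e+00,  0.00000000e+00,
         1.00000000e+00]])}
[(np.float64(212.67659589318578), np.float64(244.35173702043915)), (np.float64(352.0312887608022), np.float64(216.10422609453622)), (np.float64(390.992816883529), np.float64(194.39731505912593))]
```

View pics/w1.png

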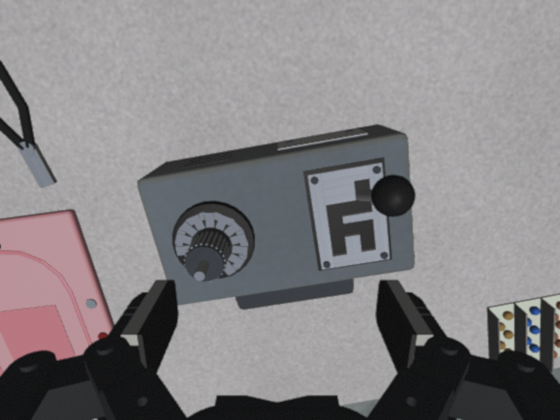

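The wrist view shows the collar ring at about px (214,240), the gate plate at (348,214) and the knob at (393,195), so the predictions fit. I'll refine with crops.

```bash
python3 - <<'E'
from h import *
a=cv2.imread("pics/w1.png")
cv2.imwrite("pics/w1a.png",cv2.resize(a[145:285,295:425],None,fx=4,fy=4,interpolation=cv2.INTER_CUBIC))
cv2.imwrite("pics/w1b.png",cv2.resize(a[190:295,160:270],None,fx=5.5,fy=5.5,interpolation=cv2.INTER_CUBIC))
E
```

```text
(no output)
```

View pics/w1a.png

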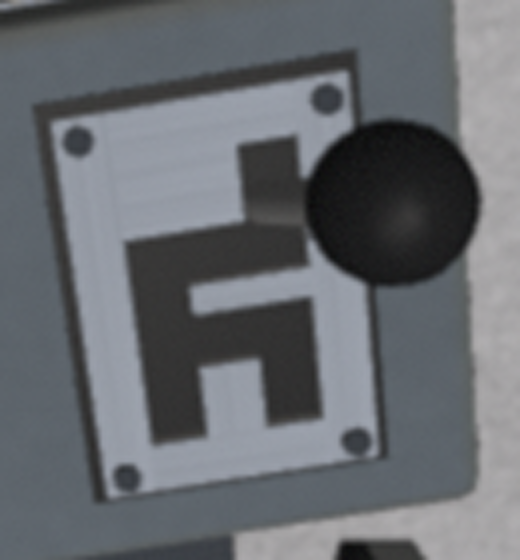

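View pics/w1b.png

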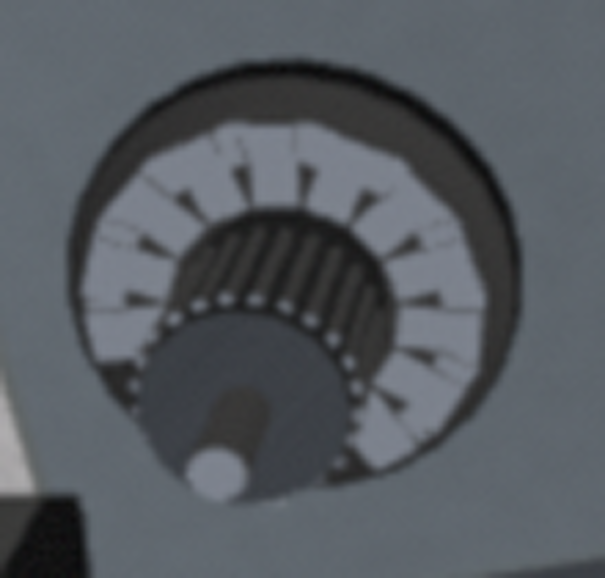

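```bash
python3 - <<'E'
from h import *
import json
c=json.load(open("w1.json")); c["world_from_camera"]=np.array(c["world_from_camera"]); t=calibration("top")
za=lambda u,v:((u+.5)/4-.5+295,(v+.5)/4-.5+145)
zb=lambda u,v:((u+.5)/5.5-.5+160,(v+.5)/5.5-.5+190)
P=np.array([onz(c,*za(*p),.116) for p in [(50,120),(352,70),(381,459),(106,499)]])
print(P[:,:2].round(4),P.mean(0)); 
for i in range(4):
    d=P[(i+1)%4]-P[i]; print(np.linalg.norm(d),np.degrees(np.arctan2(d[1],d[0])))
# slot far end corners etc
for nm,p in dict(notchR=(308,419),deadL=(178,441),parkfar=(268,140)).items(): print(nm,onz(c,*za(*p),.116))
print("mandrel",onz(c,*zb(217,474),.192)); print("collar top",onz(c,*zb(245,398),.170))
for z in(.178,.182,.186): print("knob",onz(c,*za(393,202),z), onz(t,(155.5)/6.5-.5+245,356.5/6.5-.5+150,z))
E
```

```text
[[ 0.5029 -0.0349]
 [ 0.5072  0.0422]
 [ 0.6182  0.0362]
 [ 0.6135 -0.0408]] [0.56047165 0.00068328 0.116     ]
0.07720290823379078 86.80472579145203
0.11115557950655923 -3.0997204049629374
0.07710606015802537 -93.52055489399778
0.11071804216991049 176.95141852734338
notchR [0.60150348 0.01803892 0.116     ]
deadL [ 0.60015658 -0.01801963  0.116     ]
parkfar [0.52058419 0.01880456 0.116     ]
mandrel [ 0.55269046 -0.14911575  0.192     ]
collar top [ 0.55058544 -0.14819631  0.17      ]
knob [0.52147744 0.0315587  0.178     ] [0.51905239 0.03157661 0.178     ]
knob [0.52000007 0.03048346 0.182     ] [0.51858258 0.03149605 0.182     ]
knob [0.5185227  0.02940821 0.186     ] [0.51811276 0.03141549 0.186     ]
```

>>> play_rows --pt "0 0 0 1.4 -2.1 -2.2 8.5" --pt "0 0 0 1.4 -2.1 -2.2 8.5" --pt "0 0 0 1.4 -2.1 -2.2 8.5" --pt "0 0 0 1.4 -2.1 -2.2 8.5" --pt "0 0 0 0 0 -1.5 8.5" --pt "0 0 0 0 0 -1.0 8.5" --pt "0 0 0 0 0 0 8.5" --pt "0 0 0 0 0 0 8.5"

```text
time: 2.55
tool_pos: [0.5517, -0.1469, 0.2149]
tcp_rot: [0.35, 3.121, 0.0]
contact_force: [0.4, -0.7, 0.3]
finger_gap: 0.995
```

```bash
python3 - <<'E'
from h import *
s=get_state(); print(s['time'],s['joints'].round(3),s['tool_pos'],s['tcp_rot'])
a=get_image("wrist"); cv2.imwrite("pics/w2.png",cv2.cvtColor(a,cv2.COLOR_RGB2BGR))
c=calibration("wrist");print([proj(c,p) for p in ([.552,-.1487,.192],[.552,-.1487,.17])])
E
```

```text
2.55 [-0.28   0.324  1.601  0.     1.216 -1.628] [ 0.55166203 -0.14691092  0.21487073] [3.49848350e-01 3.12145664e+00 5.85454985e-05]
[(np.float64(274.0747454881376), np.float64(259.16554274220346)), (np.float64(274.31493624879784), np.float64(241.70047017043697))]
```

View pics/w2.png

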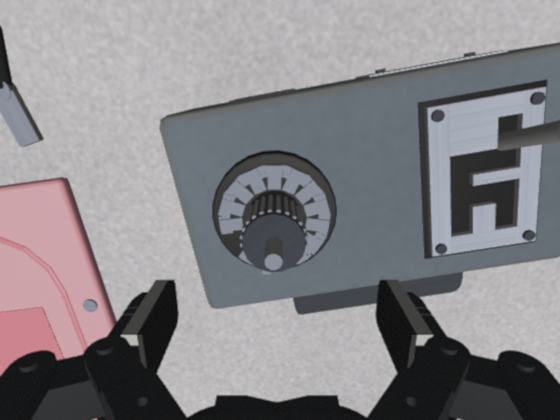

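>>> play_rows --pt "0 0 0 0.1 -0.15 -1.5 8.5" --pt "0 0 0 0 0 -2.0 8.5" --pt "0 0 0 0 0 -2.0 8.5" --pt "0 0 0 0 0 -1.5 8.5" --pt "0 0 0 0 0 -0.8 8.5" --pt "0 0 0 0 0 0 8.5" --pt "0 0 0 0 0 0 5.0" --pt "0 0 0 0 0 0 5.0"

```text
time: 3.4
tool_pos: [0.5533, -0.1489, 0.1376]
tcp_rot: [0.35, 3.12, -0.001]
contact_force: [0.4, -0.5, 0.4]
finger_gap: 0.686
```

>>> play_rows --pt "0 0 0 0 0 0 4.2" --pt "0 0 0 0 0 0 3.9" --pt "0 0 0 0 0 0 3.0" --pt "0 0 0 0 0 0 3.0" --pt "0 0 0 0 0 0 3.0" --pt "0 0 0 0 0 0 3.0" --pt "0 0 0 0 0 0 3.0" --pt "0 0 0 0 0 0 3.0"

```text
time: 4.2
tool_pos: [0.5529, -0.149, 0.1371]
tcp_rot: [0.351, 3.121, -0.0]
contact_force: [-1.5, 0.1, 4.7]
finger_gap: 0.431
```

```bash
python3 - <<'E'
from h import *
s=get_state(); print(s)
a=get_image("wrist"); cv2.imwrite("pics/w3.png",cv2.cvtColor(a,cv2.COLOR_RGB2BGR))
E
```

```text
{'time': 4.2, 'joints': array([-2.83317119e-01,  3.89867210e-01,  1.71024143e+00, -7.15685324e-05,
        1.04040252e+00, -1.63029198e+00]), 'dq': array([-0.00156549, -0.00034525, -0.00095727, -0.00157877, -0.00236515,
       -0.00036701]), 'effort': array([ 2.73292148e-01, -3.95997334e+01, -1.95897925e+01,  1.28374351e-01,
       -3.61819630e-01,  1.48485142e-03]), 'tool_pos': array([ 0.55286453, -0.14900901,  0.13707982]), 'tcp_rot': array([ 3.50670255e-01,  3.12089831e+00, -3.85218296e-04]), 'contact_force': array([-1.54012209,  0.13154741,  4.74243878]), 'wrist_torque': array([-0.02262784,  0.2298193 ,  0.01096686]), 'finger_gap': 0.43115041240611546}
```

View pics/w3.png

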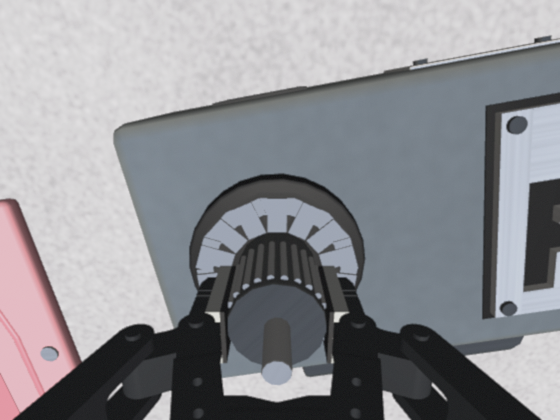

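The collar (top at about px (277,325)) sits centred between the pads with little side force. Lift 14 mm.

>>> play_rows --pt "0 0 0 0 0 0.35 3.0" --pt "0 0 0 0 0 0.35 3.0" --pt "0 0 0 0 0 0.35 3.0" --pt "0 0 0 0 0 0.35 3.0" --pt "0 0 0 0 0 0 3.0" --pt "0 0 0 0 0 0 3.0" --pt "0 0 0 0 0 0 3.0" --pt "0 0 0 0 0 0 3.0"

```text
time: 5.05
tool_pos: [0.5527, -0.1489, 0.1501]
tcp_rot: [0.351, 3.122, -0.0]
contact_force: [4.3, -2.1, -10.3]
finger_gap: 0.428
```

```bash
python3 - <<'E'
from h import *
s=get_state(); print(s['tool_pos'],s['contact_force'],s['wrist_torque'],s['joints'])
a=get_image("wrist"); b=get_image("top"); cv2.imwrite("pics/w4.png",cv2.cvtColor(a,cv2.COLOR_RGB2BGR))
b=get_image("scene"); cv2.imwrite("pics/s4.png",cv2.resize(cv2.cvtColor(b,cv2.COLOR_RGB2BGR)[165:295,180:340],None,fx=4.5,fy=4.5,interpolation=cv2.INTER_CUBIC))
E
```

```text
[ 0.55266663 -0.14893558  0.15011247] [  4.31941282  -2.14841574 -10.3362025 ] [-0.44432242 -0.69711201 -0.00516949] [-2.83287405e-01  3.77854483e-01  1.69267464e+00 -7.68406284e-05
  1.07104151e+00 -1.63027547e+00]
```

View pics/w4.png

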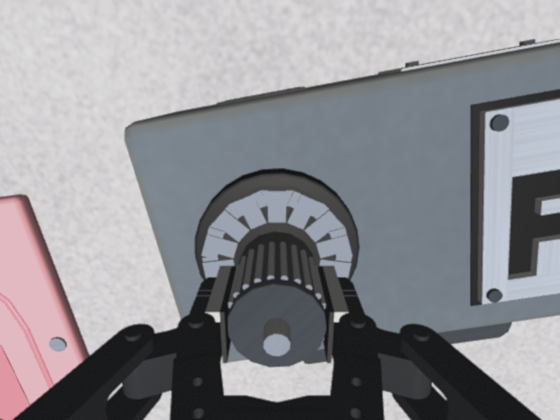

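View pics/s4.png

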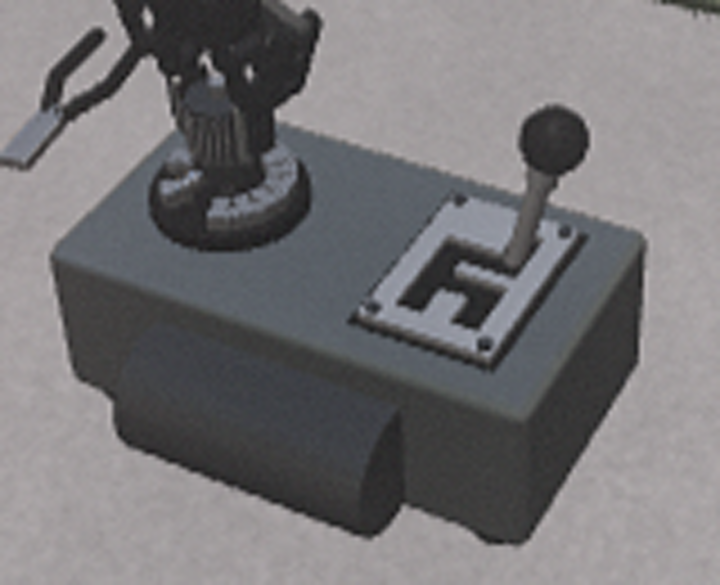

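The collar is lifted about 13 mm. Turn clockwise now, 48° first.

>>> play_rows --pt "0 0 -1 0 0 0 3.0" --pt "0 0 -1 0 0 0 3.0" --pt "0 0 -1 0 0 0 3.0" --pt "0 0 -1 0 0 0 3.0" --pt "0 0 -1 0 0 0 3.0" --pt "0 0 -1 0 0 0 3.0" --pt "0 0 -1 0 0 0 3.0" --pt "0 0 0 0 0 0 3.0"

```text
time: 6.0
tool_pos: [0.5528, -0.1488, 0.1504]
tcp_rot: [1.446, 2.788, 0.001]
contact_force: [3.9, -1.7, -11.4]
finger_gap: 0.431
```

```bash
python3 - <<'E'
from h import *
s=get_state(); print(s['tool_pos'],s['contact_force'],s['wrist_torque'],s['joints'])
a=get_image("wrist"); cv2.imwrite("pics/w5.png",cv2.cvtColor(a,cv2.COLOR_RGB2BGR))
b=get_image("scene"); cv2.imwrite("pics/s5.png",cv2.resize(cv2.cvtColor(b,cv2.COLOR_RGB2BGR)[165:235,200:270],None,fx=8,fy=8,interpolation=cv2.INTER_CUBIC))
E
```

```text
[ 0.55281536 -0.14880109  0.15036721] [  3.88252931  -1.67567387 -11.40317852] [-0.33833689 -0.82106685 -0.00413124] [-2.83176375e-01  3.77537962e-01  1.69246683e+00  3.06696344e-04
  1.07104972e+00 -8.97337989e-01]
```

View pics/w5.png

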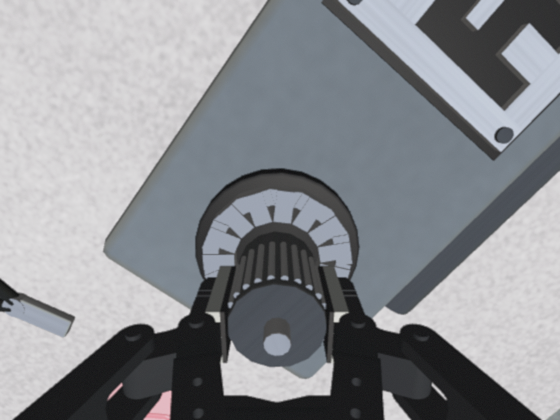

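View pics/s5.png

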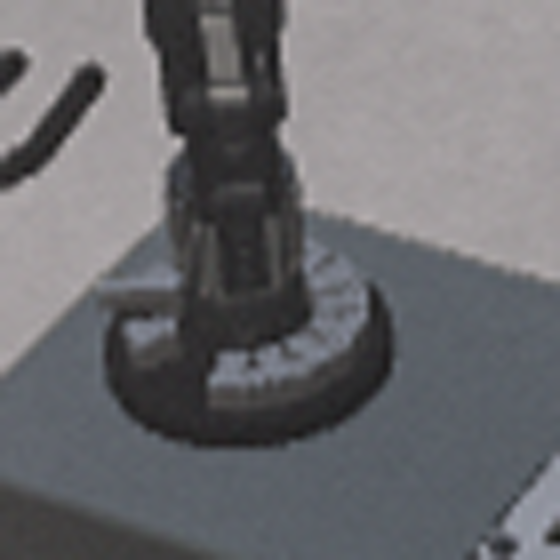

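The lug shows in the scene crop as a light bar with its tip at about (103,290), and at about px (308,372) in the wrist picture. I'll measure its angle.

```bash
python3 - <<'E'
from h import *
s=calibration("scene"); w=calibration("wrist")
A=np.array([.5527,-.1488]); yaw=np.radians(-3.0)
def ang(p): d=p[:2]-A; return np.linalg.norm(d), -(np.arctan2(d[1],d[0])-yaw)
f=lambda u,v:(200+(u+.5)/8-.5,165+(v+.5)/8-.5)
for uv in [(100,288),(102,296)]: print(ang(onz(s,*f(*uv),.139)))
for uv in [(306,376),(318,366)]: print(ang(onz(w,*uv,.141)))
E
python3 - <<'E'
import cv2
a=cv2.imread("pics/w5.png")[330:390,200:360]; cv2.imwrite("pics/w5z.png",cv2.resize(a,None,fx=5,fy=5,interpolation=cv2.INTER_CUBIC))
E
```

```text
(np.float64(0.04753191633880859), np.float64(1.088329253892782))
(np.float64(0.04659008988378181), np.float64(1.0011735524408794))
(np.float64(0.06609426620980068), np.float64(0.6603478247071662))
(np.float64(0.061487927684097575), np.float64(0.5346862035511403))
```

View pics/w5z.png

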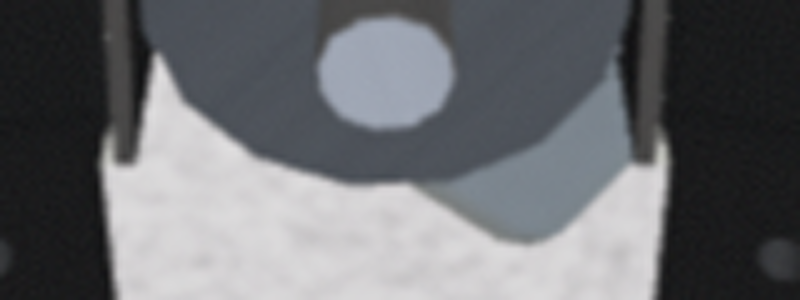

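>>> play_rows --pt "0 0 -0.4 0 0 0 3.0" --pt "0 0 -0.4 0 0 0 3.0" --pt "0 0 -0.4 0 0 0 3.0" --pt "0 0 -0.3 0 0 0 3.0" --pt "0 0 0 0 0 0 3.0" --pt "0 0 0 0 0 0 3.0" --pt "0 0 0 0 0 0 3.0" --pt "0 0 0 0 0 0 3.0"

```text
time: 6.9
tool_pos: [0.5529, -0.1488, 0.1504]
tcp_rot: [1.658, 2.668, 0.001]
contact_force: [4.2, -2.1, -10.1]
finger_gap: 0.425
```

```bash
python3 - <<'E'
from h import *
s=get_state(); print(s['tool_pos'],s['contact_force'],s['wrist_torque'],s['joints'])
b=get_image("scene"); cv2.imwrite("pics/s6.png",cv2.resize(cv2.cvtColor(b,cv2.COLOR_RGB2BGR)[165:235,200:270],None,fx=8,fy=8,interpolation=cv2.INTER_CUBIC))
E
```

```text
[ 0.55285595 -0.14876384  0.15042288] [  4.2332725   -2.14788956 -10.12360749] [-0.31524985 -0.86846843 -0.0147321 ] [-2.83114560e-01  3.77494272e-01  1.69238024e+00  3.48660829e-04
  1.07110325e+00 -7.42016806e-01]
```

View pics/s6.png

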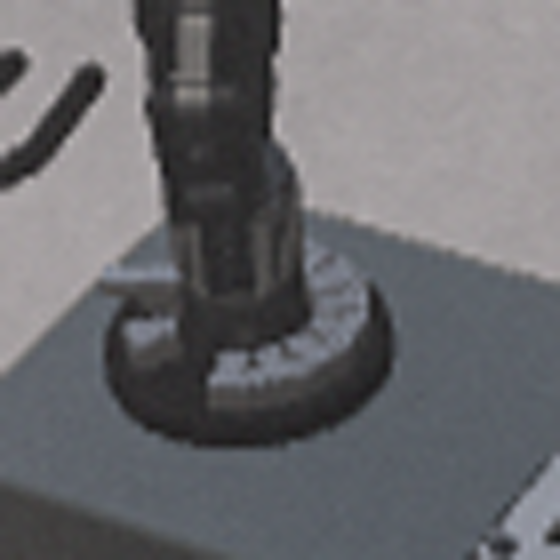

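The lug tip has moved to about (105,275) in the crop, and no stop is felt yet. I'll feel for it.

>>> play_rows --pt "0 0 -0.3 0 0 0 3.0" --pt "0 0 -0.3 0 0 0 3.0" --pt "0 0 0 0 0 0 3.0" --pt "0 0 0 0 0 0 3.0" --pt "0 0 0 0 0 0 3.0" --pt "0 0 0 0 0 0 3.0" --pt "0 0 0 0 0 0 3.0" --pt "0 0 0 0 0 0 3.0"

```text
time: 7.75
tool_pos: [0.5529, -0.1488, 0.1504]
tcp_rot: [1.739, 2.616, 0.0]
contact_force: [5.1, -2.0, -9.4]
finger_gap: 0.428
```

```bash
python3 - <<'E'
from h import *
s=get_state(); print(s['tool_pos'],s['contact_force'],s['wrist_torque'],s['joints'],s['effort'][5])
E
```

```text
[ 0.55285961 -0.14876493  0.15040131] [ 5.07800916 -2.04800468 -9.44206262] [-0.30958995 -0.8945745   0.34341565] [-2.82936511e-01  3.77526690e-01  1.69238871e+00 -1.62177535e-05
  1.07107140e+00 -6.80185405e-01] 0.34633565694093704
```

A torque of 0.34 N m means the stop at 1.25 has been reached. Back off 4°, then lower.

>>> play_rows --pt "0 0 0.35 0 0 0 3.0" --pt "0 0 0.3 0 0 0 3.0" --pt "0 0 0 0 0 0 3.0" --pt "0 0 0 0 0 -0.35 3.0" --pt "0 0 0 0 0 -0.35 3.0" --pt "0 0 0 0 0 -0.35 3.0" --pt "0 0 0 0 0 -0.3 3.0" --pt "0 0 0 0 0 0 3.0"

```text
time: 8.55
tool_pos: [0.5529, -0.1488, 0.1372]
tcp_rot: [1.653, 2.671, 0.001]
contact_force: [3.7, -2.1, -4.1]
finger_gap: 0.429
```

```bash
python3 - <<'E'
from h import *
s=get_state(); print(s['tool_pos'],s['contact_force'],s['wrist_torque'],s['joints'],s['effort'][5])
b=get_image("scene"); cv2.imwrite("pics/s7.png",cv2.resize(cv2.cvtColor(b,cv2.COLOR_RGB2BGR)[165:235,200:270],None,fx=8,fy=8,interpolation=cv2.INTER_CUBIC))
E
```

```text
[ 0.5528572  -0.14881996  0.13724494] [ 3.72401465 -2.06239278 -4.08949699] [-0.1811474  -0.66083198  0.01237096] [-2.83159264e-01  3.89740537e-01  1.70997443e+00  2.52875295e-04
  1.04104794e+00 -7.45583706e-01] 0.02901537052821368
```

View pics/s7.png

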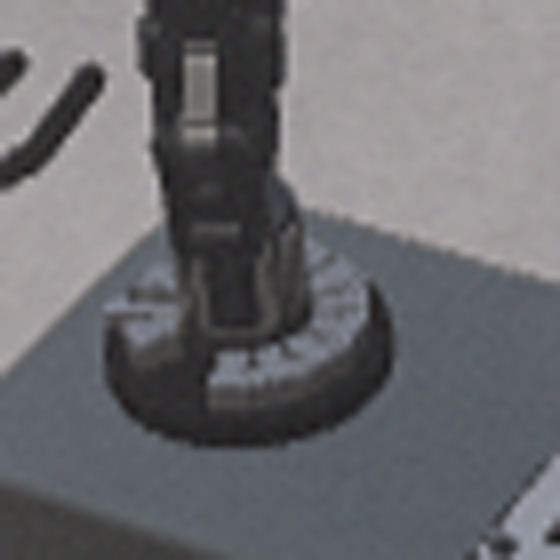

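The lug now sits level in the ring gap, and the force reads close to the 5 N of a collar that is down. Release and go up.

>>> play_rows --pt "0 0 0 0 0 0 5.5" --pt "0 0 0 0 0 0 7.0" --pt "0 0 0 0 0 0 8.0" --pt "0 0 0 0 0 0 8.0" --pt "0 0 0 0 0 1.5 8.0" --pt "0 0 0 0 0 3.0 8.0" --pt "0 0 0 0 0 3.5 8.0" --pt "0 0 0 0 0 3.5 8.0"

```text
time: 9.4
tool_pos: [0.5521, -0.1487, 0.2529]
tcp_rot: [-1.653, -2.67, 0.0]
contact_force: [0.7, -0.3, -0.1]
finger_gap: 0.938
```

```bash
python3 - <<'E'
from h import *
s=get_state(); print(s['tool_pos'],s['contact_force'],s['finger_gap'],s['joints'])
b=get_image("scene"); cv2.imwrite("pics/s8.png",cv2.resize(cv2.cvtColor(b,cv2.COLOR_RGB2BGR)[165:235,200:270],None,fx=8,fy=8,interpolation=cv2.INTER_CUBIC))
a=get_image("wrist"); cv2.imwrite("pics/w8.png",cv2.cvtColor(a,cv2.COLOR_RGB2BGR))
E
```

```text
[ 0.55206696 -0.14865316  0.25294489] [ 0.66633915 -0.25280052 -0.06843406] 0.9378938479273078 [-2.83183717e-01  3.02504684e-01  1.53442150e+00  7.42461335e-05
  1.30586786e+00 -7.45296222e-01]
```

View pics/s8.png

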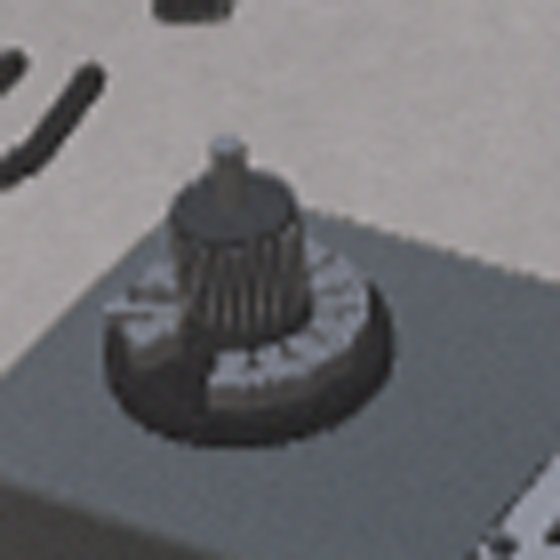

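View pics/w8.png

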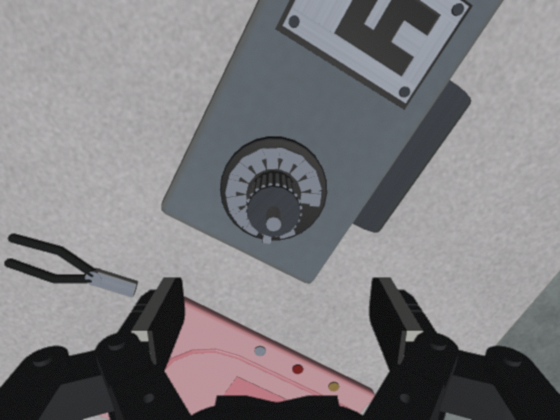

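The collar is down with its lug in the narrow gap, visible at wrist px (266,241). Now over to the knob.

>>> play_rows --pt "0 0 1 -0.4 2.2 0 8.0" --pt "0 0 1 -0.4 2.2 0 8.0" --pt "0 0 1 -0.4 2.2 0 8.0" --pt "0 0 1 -0.4 2.2 0 8.0" --pt "0 0 1 -0.4 2.2 0 8.0" --pt "0 0 1 -0.4 2.2 0 8.0" --pt "0 0 1 -0.4 2.2 0 8.0" --pt "0 0 1 -0.4 2.2 0 8.0"

```text
time: 10.3
tool_pos: [0.5198, 0.028, 0.2512]
tcp_rot: [-0.417, -3.112, 0.0]
contact_force: [0.4, -0.3, -0.4]
finger_gap: 0.94
```

>>> play_rows --pt "0 0 1 0 0.4 0 8.0" --pt "0 0 1 0 0 0 8.0" --pt "0 0 0 0 0 0 8.0" --pt "0 0 0 0 0 0 8.0" --pt "0 0 0 0 0 0 8.0" --pt "0 0 0 0 0 0 8.0" --pt "0 0 0 0 0 0 8.0" --pt "0 0 0 0 0 0 8.0"

```text
time: 11.1
tool_pos: [0.5206, 0.0311, 0.2519]
tcp_rot: [0.097, 3.14, 0.0]
contact_force: [-0.1, -0.1, -0.1]
finger_gap: 0.937
```

```bash
python3 - <<'E'
from h import *
s=get_state(); print(s['tool_pos'],s['tcp_rot'],s['joints'])
c=calibration("wrist")
a=get_image("wrist"); cv2.imwrite("pics/w9.png",cv2.cvtColor(a,cv2.COLOR_RGB2BGR))
print(proj(c,[.5196,.0307,.183]))
m=(a.max(2)<60).astype(np.uint8); m[290:]=0
n,l,st,ce=cv2.connectedComponentsWithStats(m)
for k in range(1,n):
    if st[k,4]>1500:
        (u,v),r=cv2.minEnclosingCircle(np.argwhere(l==k)[:,::-1].astype(np.float32)); print(st[k],ce[k],u,v,r,onz(c,*ce[k],.183))
E
```

```text
[0.52061392 0.03105869 0.25185247] [9.73313592e-02 3.14007191e+00 1.26106707e-04] [ 3.74869422e-02  2.22350414e-01  1.64863032e+00  8.29388146e-05
  1.27059382e+00 -1.47136068e+00]
(np.float64(276.45316437547194), np.float64(224.7675167893529))
[   0  134  323   17 2810] [145.62099644 143.08790036] 161.0 149.0 161.0032196044922 [ 0.46274179 -0.04366271  0.183     ]
[  18  193  108   97 2244] [ 90.75713012 224.78208556] 70.89927673339844 239.78855895996094 56.13692855834961 [ 0.51220988 -0.088366    0.183     ]
[ 217  197   86   93 4402] [260.04793276 237.74511586] 260.79998779296875 243.0 55.02773666381836 [0.5279947  0.01947915 0.183     ]
[  15  227   74   63 2190] [ 60.95570776 253.99726027] 51.793880462646484 262.9566955566406 38.390708923339844 [ 0.53148899 -0.11288689  0.183     ]
```

View pics/w9.png

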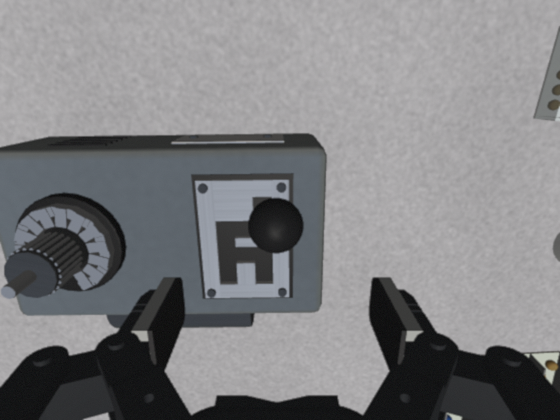

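The knob is at px (275,225), as predicted and midway between the fingers. Descend and grip.

>>> play_rows --pt "0 0 0 -0.1 -0.05 -2.0 8.0" --pt "0 0 0 0 0 -2.5 8.0" --pt "0 0 0 0 0 -2.5 8.0" --pt "0 0 0 0 0 -1.4 8.0" --pt "0 0 0 0 0 -0.5 8.0" --pt "0 0 0 0 0 0 5.0" --pt "0 0 0 0 0 0 4.5" --pt "0 0 0 0 0 0 4.0"

```text
time: 11.95
tool_pos: [0.5203, 0.0307, 0.1639]
tcp_rot: [0.097, 3.138, 0.0]
contact_force: [0.1, -0.8, 0.2]
finger_gap: 0.471
```

>>> play_rows --pt "0 0 0 0 0 0 3.8" --pt "0 0 0 0 0 0 3.6" --pt "0 0 0 0 0 0 3.3" --pt "0 0 0 0 0 0 3.0" --pt "0 0 0 0 0 0 3.0" --pt "0 0 0 0 0 0 3.0" --pt "0 0 0 0 0 0 3.0" --pt "0 0 0 0 0 0 3.0"

```text
time: 12.75
tool_pos: [0.5199, 0.0307, 0.1637]
tcp_rot: [0.096, 3.139, 0.0]
contact_force: [-0.3, -0.0, 5.1]
finger_gap: 0.388
```

```bash
python3 - <<'E'
from h import *
s=get_state(); print(s['tool_pos'],s['tcp_rot'],s['contact_force'],s['wrist_torque'],s['finger_gap']*85)
a=get_image("wrist"); cv2.imwrite("pics/w10.png",cv2.cvtColor(a,cv2.COLOR_RGB2BGR))
# path
yaw=np.radians(-3.05); R=np.array([[np.cos(yaw),-np.sin(yaw)],[np.sin(yaw),np.cos(yaw)]]); G=np.array([.5603,.0008])
def knob(x,y):
    sd=np.arctan2(y,88); f=np.arctan2(x*np.cos(sd),88)
    k=.165*np.array([np.sin(f),np.cos(f)*np.sin(sd),np.cos(f)*np.cos(sd)])
    w=G+R@k[:2]; return np.r_[w,.025+k[2]],f,sd
for p in [(-33,16),(-23,16),(-12,16),(-12,0),(-12,-16),(0,-16),(12,-16),(12,0),(12,16),(22,16),(33,16)]:
    k,f,sd=knob(*p); print(p,k.round(4),round(f,3),round(sd,3))
E
```

```text
[0.51989117 0.03067447 0.16368712] [9.64652754e-02 3.13889946e+00 1.57046346e-04] [-0.31015677 -0.02667406  5.13164306] [-0.1036623   0.23371729 -0.01815443] 32.956332837287476
(-33, 16) [0.5047 0.0315 0.1773] -0.353 0.18
(-23, 16) [0.5208 0.0315 0.1822] -0.252 0.18
(-12, 16) [0.5399 0.0312 0.1859] -0.133 0.18
(-12, 0) [0.538  0.002  0.1885] -0.136 0.0
(-12, -16) [ 0.5368 -0.0272  0.1859] -0.133 -0.18
(0, -16) [ 0.5587 -0.0287  0.1873] 0.0 -0.18
(12, -16) [ 0.5807 -0.0296  0.1859] 0.133 -0.18
(12, 0) [ 5.826e-01 -4.000e-04  1.885e-01] 0.136 0.0
(12, 16) [0.5838 0.0288 0.1859] 0.133 0.18
(22, 16) [0.6012 0.0273 0.1826] 0.241 0.18
(33, 16) [0.6188 0.0254 0.1773] 0.353 0.18
```

View pics/w10.png

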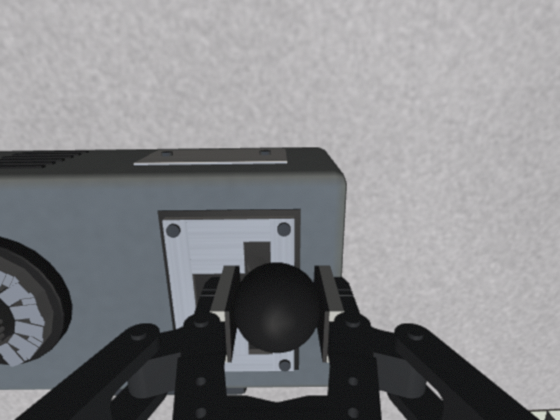

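The knob is gripped and centred at px (276,308). Pull along the parking leg to the cross slot.

>>> play_rows --pt "0 0 0 0.5 0 0.1 3.0" --pt "0 0 0 0.5 0 0.1 3.0" --pt "0 0 0 0.5 0 0.1 3.0" --pt "0 0 0 0.45 0 0.05 3.0" --pt "0 0 0 0 0 0 3.0" --pt "0 0 0 0 0 0 3.0" --pt "0 0 0 0 0 0 3.0" --pt "0 0 0 0 0 0 3.0"

```text
time: 13.6
tool_pos: [0.5387, 0.0307, 0.1669]
tcp_rot: [-0.097, -3.139, -0.0]
contact_force: [-2.4, 0.3, 5.2]
finger_gap: 0.385
```

```bash
python3 - <<'E'
from h import *
s=get_state(); print(s['tool_pos'],s['tcp_rot'],s['contact_force'],s['wrist_torque'],s['finger_gap']*85)
E
```

```text
[0.53865862 0.03072097 0.16693224] [-9.72963108e-02 -3.13934971e+00 -4.37606582e-04] [-2.43223362  0.32602805  5.16221411] [-0.03878154  0.50118364 -0.16559778] 32.68955969238336
```

>>> play_rows --pt "0 0 0 -0.05 -0.75 0.1 3.0" --pt "0 0 0 -0.05 -0.75 0.08 3.0" --pt "0 0 0 -0.05 -0.75 0.05 3.0" --pt "0 0 0 0 -0.75 0.03 3.0" --pt "0 0 0 0 -0.75 -0.03 3.0" --pt "0 0 0 0 -0.75 -0.05 3.0" --pt "0 0 0 0 -0.75 -0.08 3.0" --pt "0 0 0 0 -0.55 -0.1 3.0"

```text
time: 14.4
tool_pos: [0.5386, -0.0254, 0.1691]
tcp_rot: [0.1, 3.136, 0.009]
contact_force: [-3.4, 5.6, 17.1]
finger_gap: 0.386
```

```bash
python3 - <<'E'
from h import *
s=get_state(); print(s['tool_pos'],s['tcp_rot'],s['contact_force'],s['wrist_torque'],s['finger_gap']*85)
a=get_image("scene"); cv2.imwrite("pics/s11.png",cv2.resize(cv2.cvtColor(a,cv2.COLOR_RGB2BGR)[165:295,180:340],None,fx=4.5,fy=4.5,interpolation=cv2.INTER_CUBIC))
E
```

```text
[ 0.53858019 -0.02536126  0.16911628] [0.09952951 3.13638672 0.0086716 ] [-3.38343708  5.59612488 17.0996205 ] [ 2.57514872  0.55835803 -0.02046035] 32.8106619651389
```

View pics/s11.png

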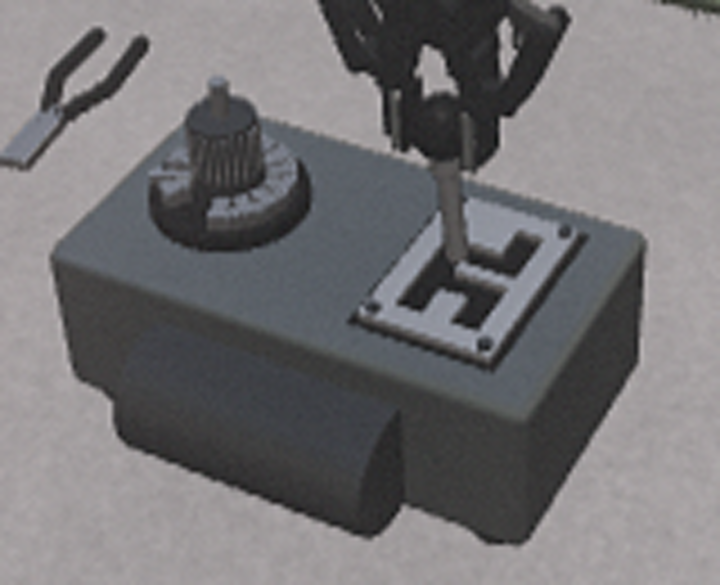

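The lever is across into the right lane, with the stem at (457,250) in the crop. A torque of 2.6 N m has built up on the wrist, so I'll regrip to relax it.

>>> play_rows --pt "0 0 0 0 0 0 4.2" --pt "0 0 0 0 0 0 5.0" --pt "0 0 0 0 0 0 5.0" --pt "0 0 0 0 0 -0.1 5.0" --pt "0 0 0 0 0 0 4.0" --pt "0 0 0 0 0 0 3.5" --pt "0 0 0 0 0 0 3.0" --pt "0 0 0 0 0 0 3.0"

```text
time: 15.25
tool_pos: [0.5376, -0.0273, 0.1653]
tcp_rot: [-0.097, -3.14, -0.0]
contact_force: [-0.7, 0.6, 1.0]
finger_gap: 0.39
```

```bash
python3 - <<'E'
from h import *
s=get_state(); print(s['tool_pos'],s['tcp_rot'],s['contact_force'],s['wrist_torque'],s['finger_gap']*85)
a=get_image("wrist"); cv2.imwrite("pics/w12.png",cv2.cvtColor(a,cv2.COLOR_RGB2BGR))
E
```

```text
[ 0.53758493 -0.02732208  0.16533829] [-9.66073311e-02 -3.14002744e+00 -1.89886622e-04] [-0.72851823  0.61765177  0.95174259] [ 0.06623736  0.03345912 -0.00672644] 33.154010764916
```

View pics/w12.png

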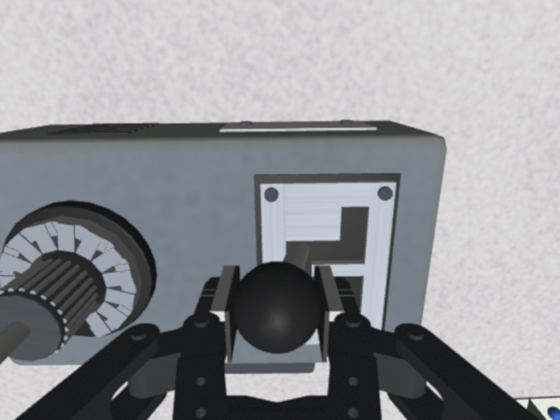

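The grip is relaxed and centred. Along the right lane now, 43 mm, stopping at the second cross slot.

>>> play_rows --pt "0 0 0 0.75 -0.04 0.08 3.0" --pt "0 0 0 0.75 -0.04 0.05 3.0" --pt "0 0 0 0.75 -0.04 0.02 3.0" --pt "0 0 0 0.75 -0.04 -0.02 3.0" --pt "0 0 0 0.75 -0.03 -0.05 3.0" --pt "0 0 0 0.6 -0.03 -0.08 3.0" --pt "0 0 0 0 0 0 3.0" --pt "0 0 0 0 0 0 3.0"

```text
time: 16.1
tool_pos: [0.5816, -0.0295, 0.1652]
tcp_rot: [0.097, 3.139, 0.0]
contact_force: [-0.2, -1.5, 0.6]
finger_gap: 0.391
```

```bash
python3 - <<'E'
from h import *
s=get_state(); print(s['tool_pos'],s['tcp_rot'],s['contact_force'],s['wrist_torque'],s['finger_gap']*85)
a=get_image("scene"); cv2.imwrite("pics/s13.png",cv2.resize(cv2.cvtColor(a,cv2.COLOR_RGB2BGR)[165:295,180:340],None,fx=4.5,fy=4.5,interpolation=cv2.INTER_CUBIC))
E
```

```text
[ 0.58163107 -0.02952253  0.16518408] [9.67920364e-02 3.13929162e+00 3.07381736e-04] [-0.23411486 -1.45855542  0.60081414] [-0.02896488  0.33711873 -0.02665988] 33.260185703106245
```

View pics/s13.png

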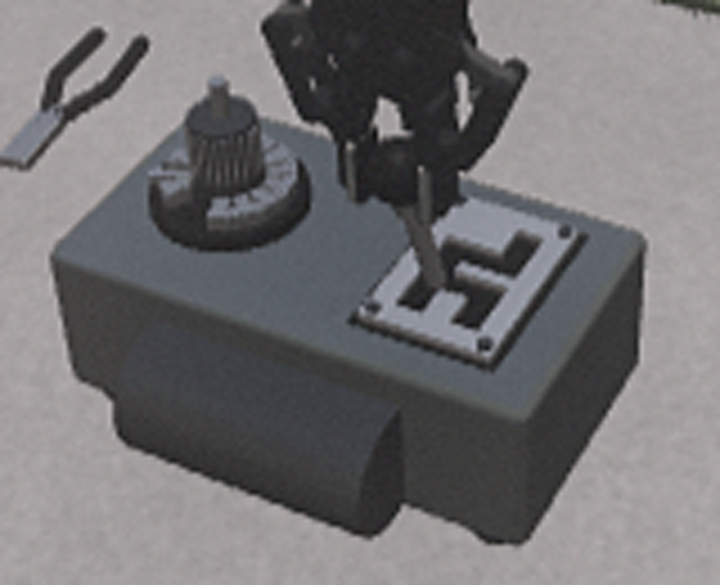

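The stem is at the junction, crop (432,283). Now the second cross slot, to +y.

>>> play_rows --pt "0 0 0 0.05 0.75 0.1 3.0" --pt "0 0 0 0.05 0.75 0.08 3.0" --pt "0 0 0 0.05 0.75 0.05 3.0" --pt "0 0 0 0.05 0.75 0.03 3.0" --pt "0 0 0 0 0.75 -0.03 3.0" --pt "0 0 0 0 0.75 -0.05 3.0" --pt "0 0 0 0 0.75 -0.08 3.0" --pt "0 0 0 0 0.55 -0.1 3.0"

```text
time: 16.95
tool_pos: [0.5859, 0.0271, 0.1691]
tcp_rot: [0.094, 3.131, -0.007]
contact_force: [-0.1, -5.3, 13.1]
finger_gap: 0.389
```

>>> play_rows --pt "0 0 0 0 0 0 4.2" --pt "0 0 0 0 0 0 5.0" --pt "0 0 0 0 0 0 5.0" --pt "0 0 0 0 0 0 5.0" --pt "0 0 0 0 0 0 4.0" --pt "0 0 0 0 0 0 3.5" --pt "0 0 0 0 0 0 3.0" --pt "0 0 0 0 0 0 3.0"

```text
time: 17.75
tool_pos: [0.5832, 0.0284, 0.1654]
tcp_rot: [0.097, 3.14, 0.0]
contact_force: [-0.2, 0.2, 0.9]
finger_gap: 0.394
```

```bash
python3 - <<'E'
from h import *
s=get_state(); print(s['tool_pos'],s['tcp_rot'],s['contact_force'],s['wrist_torque'],s['finger_gap']*85)
a=get_image("scene"); cv2.imwrite("pics/s14.png",cv2.resize(cv2.cvtColor(a,cv2.COLOR_RGB2BGR)[165:295,180:340],None,fx=4.5,fy=4.5,interpolation=cv2.INTER_CUBIC))
E
```

```text
[0.58316156 0.02844754 0.16541147] [9.66942885e-02 3.13996746e+00 1.85571583e-04] [-0.1691879   0.23865943  0.87623225] [0.01017499 0.00018513 0.00369467] 33.50206057689072
```

View pics/s14.png

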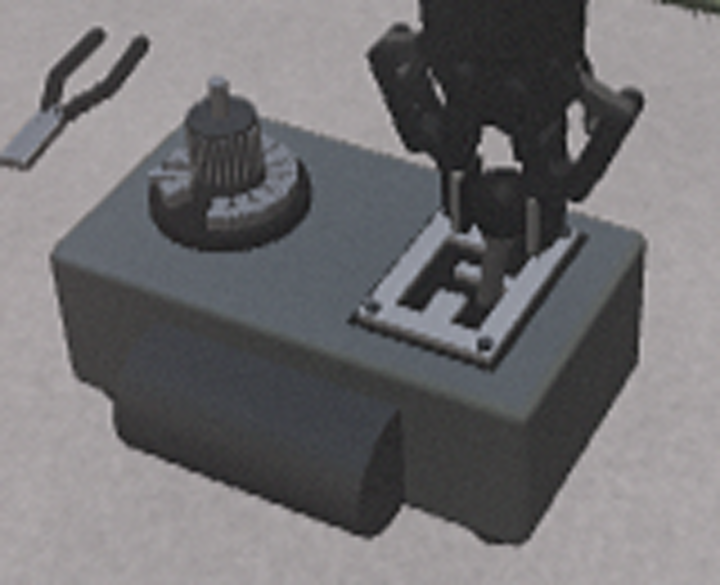

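The stem is at the corner of the final leg, crop (492,290). Push home.

>>> play_rows --pt "0 0 0 0.6 -0.05 -0.08 3.0" --pt "0 0 0 0.6 -0.05 -0.1 3.0" --pt "0 0 0 0.6 -0.05 -0.12 3.0" --pt "0 0 0 0.6 -0.05 -0.16 3.0" --pt "0 0 0 0.6 -0.05 -0.18 3.0" --pt "0 0 0 0.55 -0.05 -0.2 3.0" --pt "0 0 0 0 0 0 3.0" --pt "0 0 0 0 0 0 3.0"

```text
time: 18.6
tool_pos: [0.6192, 0.0254, 0.1568]
tcp_rot: [0.096, 3.139, -0.0]
contact_force: [0.9, 0.3, 0.9]
finger_gap: 0.391
```

```bash
python3 - <<'E'
from h import *
s=get_state(); print(s['tool_pos'],s['tcp_rot'],s['contact_force'],s['wrist_torque'],s['finger_gap']*85)
E
```

```text
[0.61916452 0.02539944 0.15679711] [ 9.61444373e-02  3.13922456e+00 -1.11329860e-04] [0.9101145  0.2515522  0.87602157] [ 0.04443063  0.20807331 -0.01425669] 33.249250663925544
```

At x = 0.619 the lever_fore works out at about 0.355. Release and go up.

>>> play_rows --pt "0 0 0 0 0 0 4.2" --pt "0 0 0 0 0 0 5.5" --pt "0 0 0 0 0 0 7.5" --pt "0 0 0 0 0 0 8.0" --pt "0 0 0 0 0 1.5 8.0" --pt "0 0 0 0 0 3.5 8.0" --pt "0 0 0 0 0 4.0 8.0" --pt "0 0 0 0 0 4.0 8.0"

```text
time: 19.4
tool_pos: [0.6183, 0.0254, 0.2882]
tcp_rot: [-0.096, -3.14, -0.0]
contact_force: [0.4, 1.1, 0.2]
finger_gap: 0.932
```

>>> play_rows --pt "0 0 0 -2 0 2 8.0" --pt "0 0 0 -3 0 2 8.0" --pt "0 0 0 -3 0 1 8.0" --pt "0 0 0 -3 0 0 8.0" --pt "0 0 0 -2 0 0 8.0" --pt "0 0 0 0 0 0 8.0" --pt "0 0 0 0 0 0 8.0" --pt "0 0 0 0 0 0 8.0"

```text
time: 20.2
tool_pos: [0.4895, 0.0255, 0.3368]
tcp_rot: [0.097, 3.14, 0.0]
contact_force: [0.5, 0.5, -0.5]
finger_gap: 0.934
```

```bash
python3 - <<'E'
from h import *
s=get_state(); print(s['time'],s['tool_pos'],s['contact_force'])
c=calibration("wrist"); a=get_image("wrist"); cv2.imwrite("pics/w15.png",cv2.cvtColor(a,cv2.COLOR_RGB2BGR))
print("knob expected",proj(c,[.6188,.0254,.1773]),"f.31",proj(c,[.612,.026,.179]))
a=get_image("scene"); cv2.imwrite("pics/s15.png",cv2.cvtColor(a,cv2.COLOR_RGB2BGR)); 
cv2.imwrite("pics/s15z.png",cv2.resize(cv2.cvtColor(a,cv2.COLOR_RGB2BGR)[165:295,180:340],None,fx=4.5,fy=4.5,interpolation=cv2.INTER_CUBIC))
E
```

```text
20.2 [0.48953688 0.02545589 0.33676059] [ 0.46193551  0.52198955 -0.47461174]
knob expected (np.float64(284.69953629924186), np.float64(311.881863362423)) f.31 (np.float64(284.97186844876893), np.float64(307.0778117123639))
```

View pics/w15.png

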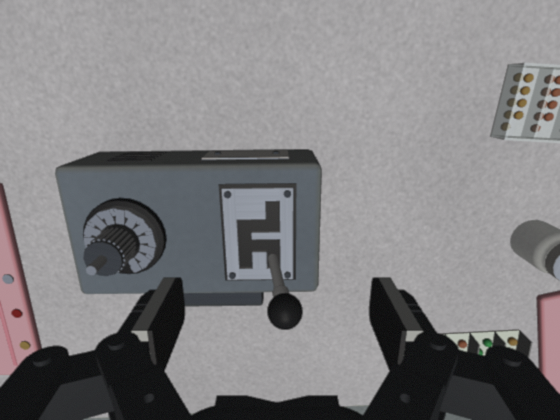

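View pics/s15z.png

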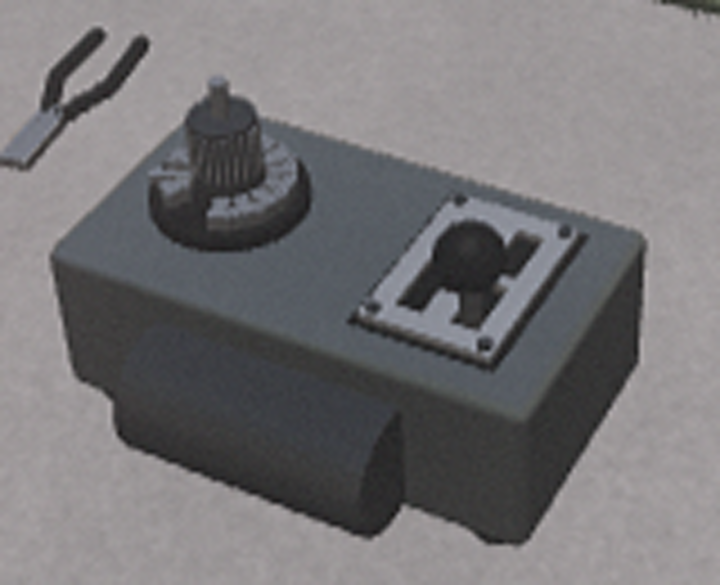

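The wrist view has the knob at about (285,311), where 0.353 rad is expected. One cross-view check before handing in.

```bash
python3 - <<'E'
from h import *
w=cv2.imread("pics/w15.png"); c=calibration("wrist"); s=calibration("scene")
m=np.zeros(w.shape[:2],np.uint8); m[285:340,260:312]=(w[285:340,260:312].max(2)<62)
m=cv2.morphologyEx(m,cv2.MORPH_OPEN,np.ones((9,9)))
k=max(cv2.findContours(m,0,1)[0],key=cv2.contourArea); (u,v),r=cv2.minEnclosingCircle(k); print(u,v,r)
su,sv=180+468.5/4.5-.5,165+254.5/4.5-.5
o1,d1=ray(c,u,v);o2,d2=ray(s,su,sv);t=np.linalg.lstsq(np.c_[d1,-d2],o2-o1,rcond=None)[0]
a=o1+d1*t[0];b=o2+d2*t[1];print("knob",(a+b)/2,np.linalg.norm(a-b),"wrist@.1773",onz(c,u,v,.1773))
for x,f in ((.6188,.353),(.612,.31)): print(f,proj(s,[x,.0255,.025+.165*np.cos(f)*.984]),su,sv)
t0=cv2.imread("pics/top0.png"); t1=cv2.cvtColor(get_image("top"),cv2.COLOR_RGB2BGR)
d=(cv2.absdiff(t0,t1).max(2)>40)
for n,(x0,x1,y0,y1) in dict(jar=(145,180,160,195),box=(132,195,210,255),pliers=(375,410,220,280)).items(): print(n,d[y0:y1,x0:x1].sum())
E
```

```text
284.1372985839844 310.59326171875 18.07329559326172
knob [0.61635274 0.02312485 0.17897375] 0.0038334511680642594 wrist@.1773 [0.61678675 0.02492038 0.1773    ]
0.353 (np.float64(285.027133994178), np.float64(222.80288157409618)) 283.6111111111111 221.05555555555554
0.31 (np.float64(286.286512373311), np.float64(220.12270727961626)) 283.6111111111111 221.05555555555554
jar 0
box 0
pliers 0
```

Bystanders are unmoved. The two-view estimate puts lever_fore at 0.33–0.35. That is above 0.31, but no end stop was felt, so I'll regrip and push on to the stop.

>>> play_rows --pt "0 0 0 3 0 0 8.0" --pt "0 0 0 3.5 0 -1 8.0" --pt "0 0 0 3.5 0 -2 8.0" --pt "0 0 0 2.8 0 -2 8.0" --pt "0 0 0 0 0 -3 8.0" --pt "0 0 0 0 0 -4 8.0" --pt "0 0 0 0 0 -4 8.0" --pt "0 0 0 0 0 -1.9 8.0"

```text
time: 21.15
tool_pos: [0.615, 0.0254, 0.1532]
tcp_rot: [-0.096, -3.133, 0.0]
contact_force: [0.1, 0.0, 0.3]
finger_gap: 0.935
```

>>> play_rows --pt "0 0 0 0 0 0 5.0" --pt "0 0 0 0 0 0 4.0" --pt "0 0 0 0 0 0 3.5" --pt "0 0 0 0 0 0 3.0" --pt "0 0 0 0 0 0 3.0" --pt "0 0 0 0.2 0 -0.05 3.0" --pt "0 0 0 0.2 0 -0.05 3.0" --pt "0 0 0 0 0 0 3.0"

```text
time: 21.95
tool_pos: [0.6214, 0.0254, 0.1587]
tcp_rot: [0.097, 3.138, 0.0]
contact_force: [-0.1, 0.2, 6.4]
finger_gap: 0.393
```

```bash
python3 - <<'E'
from h import *
s=get_state(); print(s['tool_pos'],s['contact_force'],s['wrist_torque'],s['finger_gap']*85)
E
```

```text
[0.62142382 0.02543594 0.15867815] [-0.06935866  0.17213516  6.43919504] [-0.10371101  0.12424489 -0.06862179] 33.39429773047071
```

>>> play_rows --pt "0 0 0 0.15 0 -0.1 3.0" --pt "0 0 0 0.15 0 -0.1 3.0" --pt "0 0 0 0 0 0 3.0" --pt "0 0 0 0 0 0 3.0" --pt "0 0 0 0 0 0 3.0" --pt "0 0 0 0 0 0 3.0" --pt "0 0 0 0 0 0 3.0" --pt "0 0 0 0 0 0 3.0"

```text
time: 22.75
tool_pos: [0.6225, 0.0255, 0.1581]
tcp_rot: [-0.097, -3.14, -0.0]
contact_force: [-6.8, 0.3, 17.0]
finger_gap: 0.39
```

```bash
python3 - <<'E'
from h import *
s=get_state(); print(s['tool_pos'],s['contact_force'],s['wrist_torque'],s['finger_gap']*85)
E
```

```text
[0.6224974  0.02545103 0.15813239] [-6.82935525  0.31385617 16.95738569] [-0.07620184  1.24981605 -0.09054067] 33.12020029727482
```

The end stop is felt at x = 0.6225, with a 7 N reaction. Back off a hair, release and go up.

>>> play_rows --pt "0 0 0 -0.1 0 0.15 3.0" --pt "0 0 0 0 0 0 4.2" --pt "0 0 0 0 0 0 5.5" --pt "0 0 0 0 0 0 7.5" --pt "0 0 0 0 0 0 8.0" --pt "0 0 0 0 0 1.5 8.0" --pt "0 0 0 0 0 3.5 8.0" --pt "0 0 0 0 0 4.0 8.0"

```text
time: 23.55
tool_pos: [0.6218, 0.0255, 0.2456]
tcp_rot: [-0.096, -3.136, 0.0]
contact_force: [1.5, -0.5, -0.1]
finger_gap: 0.94
```

>>> play_rows --pt "0 0 0 0 0 4 8.0" --pt "0 0 0 -2 0 3 8.0" --pt "0 0 0 -3 0 2 8.0" --pt "0 0 0 -4 0 0 8.0" --pt "0 0 0 -3 0 0 8.0" --pt "0 0 0 -1 0 0 8.0" --pt "0 0 0 0 0 0 8.0" --pt "0 0 0 0 0 0 8.0"

```text
time: 24.35
tool_pos: [0.4937, 0.0255, 0.3363]
tcp_rot: [0.097, 3.139, 0.0]
contact_force: [-0.5, 0.2, 0.4]
finger_gap: 0.937
```

```bash
python3 - <<'E'
from h import *
s=get_state(); print(s['time'],s['tool_pos'],s['contact_force'],abs(s['dq']).max())
c=calibration("wrist"); w=cv2.cvtColor(get_image("wrist"),cv2.COLOR_RGB2BGR); cv2.imwrite("pics/w16.png",w)
p=proj(c,[.62,.0254,.177]); x,y=map(int,p)
m=np.zeros(w.shape[:2],np.uint8); m[y-27:y+28,x-26:x+27]=(w[y-27:y+28,x-26:x+27].max(2)<62)
m=cv2.morphologyEx(m,cv2.MORPH_OPEN,np.ones((9,9)))
k=max(cv2.findContours(m,0,1)[0],key=cv2.contourArea); (u,v),r=cv2.minEnclosingCircle(k); print(p,u,v,r,onz(c,u,v,.177))
t0=cv2.imread("pics/top0.png"); t1=cv2.cvtColor(get_image("top"),cv2.COLOR_RGB2BGR)
d=(cv2.absdiff(t0,t1).max(2)>40)
for n,(x0,x1,y0,y1) in dict(jar=(145,180,160,195),box=(132,195,210,255),pliers=(375,410,220,280)).items(): print(n,d[y0:y1,x0:x1].sum())
E
```

```text
24.35 [0.49368843 0.02549773 0.33631913] [-0.5195357   0.16501566  0.41312486] 0.021905695925856065
(np.float64(284.5188984360967), np.float64(309.3949682860604)) 284.1372985839844 309.59326171875 18.07329559326172 [0.62020941 0.0250055  0.177     ]
jar 0
box 0
pliers 0
```

View pics/w16.png

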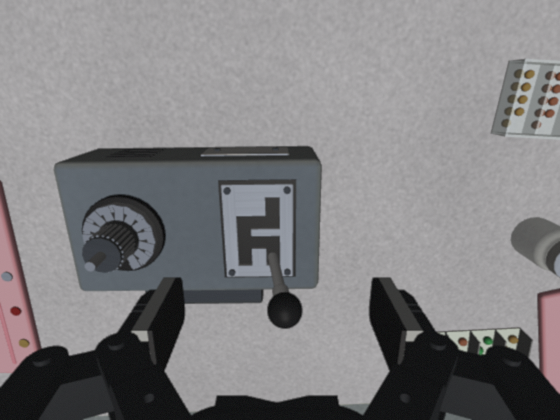

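The knob is at px (284,310), which gives x = 0.620, home in the far notch. The collar is down and the gripper is clear. Handing in.

```bash
python3 -c "
from cell import workorder; print(workorder.finish_job())"
```

```text
the job is handed in; nothing more can be done
None
```

The winder is set up and the job is handed in at about 24.5 s; no verdict was reported.

- **Collar:** I lifted it about 13 mm with the lever still parked and turned it clockwise until the stop at 1.25 rad showed as a 0.34 N m torque. I then backed it off 4° and let it drop. The pictures show the lug down in the narrow gap.
- **Lever:** I took it through the first cross slot, the right lane, the second cross slot and the final leg. I regripped the knob after each cross slot to relieve built-up torque.
- **A disagreement, put right:** after the first push home, the two-view check gave a lever_fore of only 0.33–0.34, against about 0.355 from the tool position. No end stop had been felt either, so I regripped and pushed until the slot end pushed back with about 7 N.
- **Last checks:** the knob measured x ≈ 0.620 m, or lever_fore of about 0.36, on the parking-leg side. The top view showed no change at the jar, bead tray or pliers. The gripper was open and well clear of everything.

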